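# Hang the blue cutlery cup back in the gap on the drying rail

### The arm

A 6-joint arm with a two-finger parallel gripper is mounted at the origin on a cart in front of the work surface, level with it; the furniture and walls round the work are solid. World frame = base frame: x ahead of the robot, y to its left, z up, the work surface at z = 0. Lengths are in mm, angles in rad, forces in N, time in s.
With the tool pointing down it reaches from about 400 to 925 mm from the base axis. Payload 12.5 kg.
Tool frame: the origin (TCP) lies at the very end of the fingers, on their centre line; the grasp point (between the pads) lies 19 mm behind it; y points along the fingers, z is the direction in which the jaws open and shut, and the axes are right-handed (so a half turn about y gives the same grasp; the last joint's range is limited). The gripper opens to 95 mm and grips with 3 to 60 N. Pads are 20 mm wide; open, the fingers measure 119 mm over their backs; the gripper's body (75 mm by 180 mm) begins 59 mm behind the grasp point.
Start: joints at [-1.231, 0.491, 1.559, -0, 1.092, -0.106], TCP at [269.512, -563.924, 214.661] pointing down, gripper open.
Joint ranges: [-3.1, 3.1], [-0.84, 2.19], [0.05, 2.79], [-1.13, 4.28], [0.06, 2.93], [-2.69, 2.69]. Speed limits (rad/s): [2.22, 2.22, 2.79, 3.14, 3.14, 3.14].

### API

Orientations are given as [roll, pitch, yaw] about the fixed x, y, z axes, in that order (R = Rz(yaw) Ry(pitch) Rx(roll)).
In Python, from cell import * gives the robot as it stands. The module is installed in compiled form; this text tells all that it offers.
- The arm moves only by the shell command python3 -m jog 'ROWS'. ROWS is a JSON object of lists of equal length, an entry for each row: "dp": the shift along the tool's x, y, z in m, a list of three; "rot": the turn, a rotation vector about the tool's x, y, z in rad, a list of three; "claw": the finger opening in m, from 0 to 0.0951. In form: {"dp": [[x, y, z], ...], "rot": [[wx, wy, wz], ...], "claw": [claw, ...]}. A call has 1 to 12 rows; each row is the pose to reach, as a shift and turn from the pose commanded when the call began, along the tool's axes at that moment; what a row does not reach only later rows make up. A row lasts 1/10 s, in which the tool goes at most 50 mm and 8.59 degrees, less where a joint would pass 70% of its speed; a pose out of reach is approached as far as the arm can. A call with a gripper value outside its range is refused whole. The fingers move at their own pace and stop on an object; the grip force is fixed at half the most. Time passes only in rows, so rows that repeat a pose let the fingers close. It gives the time, the measured TCP pose, the force and the opening at its end, in the units of the state.
- state(): the state, without advancing time (a new reading comes with each control period).
- read_camera(name): name is "scene" or "side" or "wrist"; returns the picture (400x640x3 uint8, red, green, blue); there is no depth.
- camera_info(name): a dict with "fx", "fy", "cx", "cy" (pixels), "dist" ([k1, k2, p1, p2, k3] as OpenCV has them; the pictures are not rectified), "eye" and "rotation" of the camera in the world. Camera axes: x right, y down, z forward; pixel columns grow to the right and rows downward; lengths in mm; the calibration is good to about 2 mm. A picture is of the moment at which its call begins: read the wrist's pose just before it. camera_info takes no time and is no camera call; for the wrist camera it gives the pose at the moment of the call.
- job_done(): hands the job in, once; it reports no verdict.
The state is a dict: "t": time; "joints": joint angles; "qvel": joint speeds; "tau": joint torques, N m; "eef_pos": TCP position; "tcp_rot": TCP orientation; "ft_force": force on the tool from outside, world axes, zero at the start; "moment": the same for the moment, N m; "opening": opening from 0.0 (shut) to 1.0 (fully open).
Only numpy, scipy, OpenCV 4.12 (cv2) and the standard library are available. Lean on these libraries where they do the work, as an engineer would, in place of code of your own. Each camera call takes 0.05 s, during which the arm holds its last target. There are 200 camera calls.

### The job

Pick up the blue cutlery cup by its grip and hang it by its hook on the top bar of the drying rail, in the gap between the white cup and the grey cup that hang there. It must hang freely with the hook fully down on the bar, square to the rail, clear of the tray; do not knock off the two hanging cups or shove them along the rail.

Things in the scene. Friction and masses are not known exactly. Their poses are not given: they have to be found in the camera images.
- blue_cup: Blue open cutlery cup to hang, 56 (x) x 64 (y) x 70 mm high, 0.1 to 0.2 kg, standing right of the rail (a like yellow cup beside it is not needed). Origin: centre of its underside, z up. A steel bail carries a level wooden grip, 14 (x) x 50 (y) x 16 mm, centred over the cup 132 mm above the origin: pinch it from above along the cup's x. The hook is on its back (+x).
- drying_rail: Fixed steel rail along its y, 330 mm long. Origin on the worktop under the bar; -x faces the robot. Flat top bar 8 mm thick (x -4 to 4), top edge 110 mm up; posts at y +-150. Cups rest against a like lower bar (37 to 53 mm up). Tray 9 mm high below. A cup hangs with its x along the rail's x, its origin 20 mm above and 32 to 38 mm to the -x side of the rail's origin.
- white_cup: White cup shaped just like the blue one, hanging loose on the +y (left) part of the rail, same origin and axes. All cups' hooks are 34 mm wide steel: the crook's flat underside is 90 mm above the origin, from x = 28 to 42 mm; then the tip slopes down and out to x = 60 mm, 65 mm above the origin (mouth about 30 mm).
- grey_cup: Grey cup shaped just like the blue one, hanging loose on the -y (right) part of the rail, same origin and axes. Its centre is 154 to 176 mm from the white cup's, so the clear gap between them is 90 to 112 mm. (Mind the tall fridge at the left end of the worktop: it fills y > 465 mm, x > 300 mm in the robot's frame.)

How it is judged:
By the outcome, as a careful person would: the job done as asked, in the order asked, and still so for the second after the job is handed in, with the robot touching nothing.
It also fails if it takes over 48 s, if anything falls off the work surface, if the arm or the gripper's body presses on something with over 40 N, if the wrist force passes 120 N, or if a joint passes its speed limit or range.

## Working session

There is one attempt and no reset: what is moved stays moved. The work goes in short steps, Python scripts to look and compute and a shell command to move; the robot and the scene stay as the last step left them, time stands still between calls to the robot, and variables do not carry over. Pictures are saved under pics/ and viewed, on a budget of 10 in all, crops included, one or two more only if the job needs it, and the job is handed in when it is done.

```bash
mkdir -p pics
python3 - <<'E'
from cell import *
import cv2,numpy as np
s=state();print(s)
for n in["scene","side","wrist"]:
    print(n,camera_info(n));cv2.imwrite(f"pics/{n}0.png",read_camera(n)[...,::-1])
a=cv2.imread("pics/scene0.png");b=cv2.imread("pics/side0.png")
cv2.imwrite("pics/both.png",cv2.resize(np.vstack([a,b]),(480,600)))
E
```

```text
{'t': 0.0, 'joints': array([-1.23057337e+00,  4.91581201e-01,  1.55946423e+00, -2.11730410e-05,
        1.09171028e+00, -1.05628652e-01]), 'qvel': array([-0.00221894,  0.00153403, -0.0013384 ,  0.0004071 ,  0.00176715,
        0.0004835 ]), 'tau': array([-4.52114373e-04, -6.12638998e+01, -2.58175921e+01,  6.92362594e-02,
        4.82550357e-02, -1.06609316e-04]), 'eef_pos': array([ 269.43086166, -563.66138022,  214.04321754]), 'tcp_rot': array([-1.57195489e+00,  1.03951134e-04, -2.69573133e+00]), 'ft_force': array([-0.28848427,  0.52228769,  0.51375406]), 'moment': array([ 0.00126257, -0.00044045,  0.02903101]), 'opening': 1.0000955567535337}
scene {'fx': 374.1843292660806, 'fy': 374.1843292660806, 'cx': 320.33821058008675, 'cy': 197.2997958833294, 'dist': array([-0.00233177,  0.        ,  0.        ,  0.        ,  0.        ]), 'eye': array([123.59947004, 595.53607018, 412.12324683]), 'rotation': array([-2.00775529,  0.0044512 , -2.66587799])}
side {'fx': 449.6183285917445, 'fy': 449.6183285917445, 'cx': 323.0106696970347, 'cy': 186.3613895445862, 'dist': array([-0.12812543,  0.        ,  0.        ,  0.        ,  0.        ]), 'eye': array([ 42.41145077, 536.33280615, 606.50134486]), 'rotation': array([-2.18044797, -0.02160328, -2.53436923])}
wrist {'fx': 316.92638607119255, 'fy': 316.92638607119255, 'cx': 317.2607381628562, 'cy': 197.5141945070756, 'dist': array([-0.04207732,  0.        ,  0.        ,  0.        ,  0.        ]), 'eye': array([ 343.14203486, -527.10195396,  385.17726134]), 'rotation': array([ 2.84828790e+00,  1.24430182e-03, -1.12527287e+00])}
```

View pics/scene0.png

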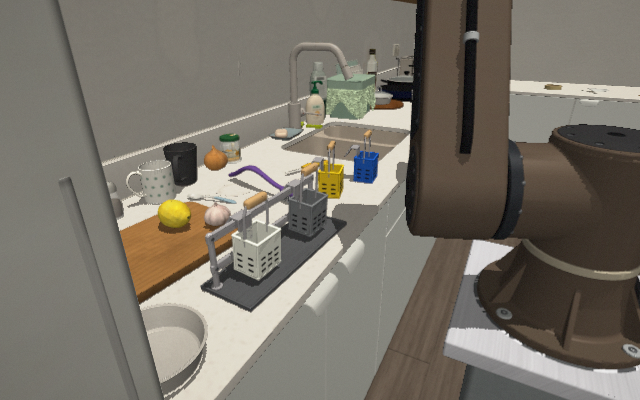

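View pics/side0.png

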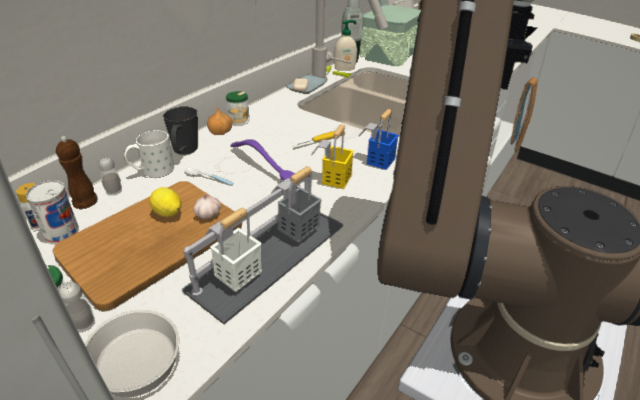

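The scene view shows white cup (257,250), grey cup (307,212), yellow (331,180) and blue (366,166). In the side view the same cups are at (237,262), (298,215), (337,167) and (382,148). Next I'll triangulate the grips.

```bash
cat > h.py <<'E'
from cell import *
import cv2,numpy as np
from scipy.spatial.transform import Rotation as Ro
def Rm(r): return Ro.from_euler('xyz',r).as_matrix()
def ray(ci,uv):
    K=np.array([[ci['fx'],0,ci['cx']],[0,ci['fy'],ci['cy']],[0,0,1]])
    p=cv2.undistortPoints(np.array([[uv]],float),K,ci['dist'])[0,0]
    d=Rm(ci['rotation'])@np.array([p[0],p[1],1]); return ci['eye'],d/np.linalg.norm(d)
def plane(ci,uv,z):
    o,d=ray(ci,uv); return (o+d*(z-o[2])/d[2])
def tri(c1,u1,c2,u2):
    o,d=ray(c1,u1);p,e=ray(c2,u2)
    t=np.linalg.lstsq(np.c_[d,-e],p-o,rcond=None)[0]
    a,b=o+t[0]*d,p+t[1]*e; return (a+b)/2,np.linalg.norm(a-b)
def proj(ci,X):
    K=np.array([[ci['fx'],0,ci['cx']],[0,ci['fy'],ci['cy']],[0,0,1]])
    R=Rm(ci['rotation']).T
    return cv2.projectPoints(np.array(X,float).reshape(-1,1,3),cv2.Rodrigues(R)[0],-R@np.array(ci['eye']),K,ci['dist'])[0][:,0]
def wood(img,box=None):
    h=cv2.cvtColor(img,cv2.COLOR_RGB2HSV)
    m=cv2.inRange(h,(8,90,120),(20,255,255))
    out=[]
    n,l,st,c=cv2.connectedComponentsWithStats(m)
    for i in range(1,n):
        if st[i,4]<12: continue
        r=cv2.minAreaRect(np.argwhere(l==i)[:,::-1].astype(np.float32))
        out.append((st[i,4],c[i].round(1),cv2.boxPoints(r).round(0).tolist()))
    return out
E
python3 - <<'E'
from h import *
for n in["scene","side"]:
    im=cv2.imread(f"pics/{n}0.png")[...,::-1].copy();ci=camera_info(n)
    for a,c,b in wood(im):
        if c[0]>210 and c[0]<420 and c[1]>90 and c[1]<240: print(n,a,c,plane(ci,c,132).round(),plane(ci,c,152).round())
    h=cv2.cvtColor(im,cv2.COLOR_RGB2HSV);m=cv2.inRange(h,(105,150,60),(125,255,255))
    k,l,st,c=cv2.connectedComponentsWithStats(m)
    for i in range(1,k):
        if st[i,4]>80:print('blue',st[i],c[i],plane(ci,c[i],40).round())
E
```

```text
scene 40 [367.5 133.4] [ 475. -370.  132.] [ 450. -301.  152.]
scene 43 [331.  144.8] [ 519. -228.  132.] [ 491. -169.  152.]
scene 383 [217.  157.8] [709. -21. 132.] [668.  23. 152.]
scene 121 [309.2 168.2] [487. -56. 132.] [461. -10. 152.]
scene 191 [254.9 199.3] [498. 122. 132.] [471. 156. 152.]
scene 147 [224.1 238.5] [459. 249. 132.] [435. 274. 152.]
blue [354 151  25  32 608] [365.27138158 166.93421053] [ 469. -350.   40.]
side 494 [222.1 121.2] [ 762. -105.  132.] [732. -78. 152.]
side 33 [234.3 110.3] [ 780. -165.  132.] [ 749. -135.  152.]
side 76 [386. 114.] [ 474. -371.  132.] [ 456. -333.  152.]
side 77 [338.9 130.7] [ 518. -229.  132.] [ 498. -196.  152.]
side 157 [300.7 174.4] [479. -35. 132.] [460. -11. 152.]
blue [367 130  31  39 801] [382.0536829  150.05118602] [ 467. -356.   40.]
blue [ 47 212  16  15 147] [ 54.07482993 219.46258503] [870. 288.  40.]
```

View pics/wrist0.png

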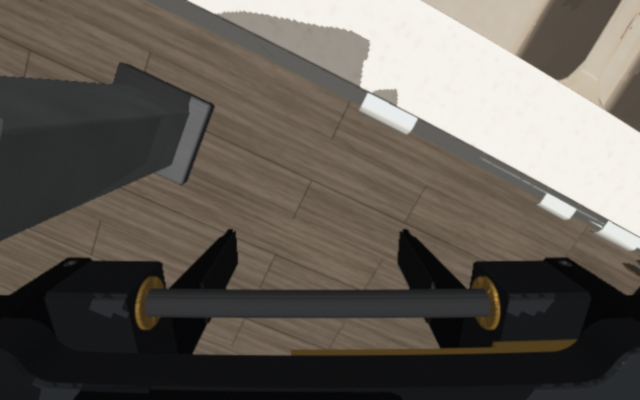

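Positions by plane cast, consistent in both views: blue grip (475,-370,132), grey grip (460,-10,152), white grip (471,156,152). White to grey is 166 mm, which fits the stated 154–176. The wrist view shows only floor and the worktop edge. I'll move over the blue cup: yaw +1.125, world shift (205,194,10), so tool dp is about (-0.269, -0.010, -0.087).

```bash
python3 -m jog '{"dp":[[-0.045,-0.01,-0.015],[-0.09,-0.01,-0.029],[-0.135,-0.01,-0.044],[-0.18,-0.01,-0.058],[-0.225,-0.01,-0.073],[-0.269,-0.01,-0.087],[-0.269,-0.01,-0.087],[-0.269,-0.01,-0.087],[-0.269,-0.01,-0.087],[-0.269,-0.01,-0.087],[-0.269,-0.01,-0.087]],"rot":[[0,-0.14,0],[0,-0.28,0],[0,-0.42,0],[0,-0.56,0],[0,-0.7,0],[0,-0.84,0],[0,-0.98,0],[0,-1.125,0],[0,-1.125,0],[0,-1.125,0],[0,-1.125,0]],"claw":[0.095,0.095,0.095,0.095,0.095,0.095,0.095,0.095,0.095,0.095,0.095]}'
cat >> h.py <<'E'
def to(X,yaw=None):
    s=state();R=Rm(s['tcp_rot']);d=np.array(X)-s['eef_pos']
    print('dp mm',(R.T@d).round(1),'yaw now',s['tcp_rot'].round(4))
    if yaw is not None: print('rot',(Ro.from_matrix(R.T@Rm([-np.pi/2,0,yaw]))).as_rotvec().round(4))
E
python3 - <<'E'
from h import *
s=state();print(s['eef_pos'],s['tcp_rot'],s['qvel'].round(3))
ci=camera_info("wrist");im=read_camera("wrist");cv2.imwrite("pics/w1.png",im[...,::-1])
for a,c,b in wood(im): print(a,c,b,plane(ci,c,140).round(1))
E
```

```text
t: 1.25
eef_pos: [474.5, -369.6, 224.6]
tcp_rot: [-1.571, 0.0, -1.575]
ft_force: [-0.1, -0.1, -0.2]
opening: 0.999
[ 474.45994709 -369.63769141  224.55210019] [-1.57090980e+00  1.00914376e-04 -1.57467678e+00] [-0.002 -0.002 -0.001  0.001 -0.    -0.016]
701 [378.3  24. ] [[367.0, 0.0], [382.0, -3.0], [391.0, 50.0], [376.0, 52.0]] [ 519.4 -230.9  140. ]
20 [467.5 154.2] [[461.0, 161.0], [474.0, 146.0], [475.0, 147.0], [462.0, 162.0]] [ 597.1 -327.   140. ]
630 [316.8 200.9] [[306.0, 175.0], [319.0, 173.0], [327.0, 226.0], [314.0, 228.0]] [ 473.7 -366.4  140. ]
40 [497.2 309. ] [[496.0, 299.0], [498.0, 299.0], [498.0, 320.0], [496.0, 320.0]] [ 647.  -476.3  140. ]
39 [137.2 309.9] [[136.0, 303.0], [138.0, 303.0], [138.0, 318.0], [136.0, 318.0]] [ 299.9 -476.   140. ]
```

View pics/w1.png

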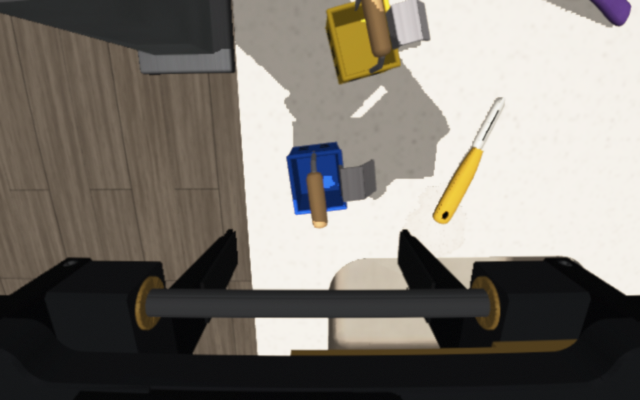

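The wrist view shows the blue cup's grip from (312,174) to (320,227), hook to the right at (360,180), the +x side. It's yawed a few degrees. I'll compute the yaw and the step from here.

Run:
```python
from h import *
ci=camera_info("wrist");im=cv2.imread("pics/w1.png")[...,::-1].copy()
h=cv2.cvtColor(im,cv2.COLOR_RGB2HSV)
m=cv2.inRange(h,(8,90,60),(20,255,255));n,l,st,c=cv2.connectedComponentsWithStats(m)
i=l[200,317];P=np.argwhere(l==i)[:,::-1].astype(np.float32)
W=np.array([plane(ci,p,140)[:2] for p in P])
r=cv2.minAreaRect(W.astype(np.float32));print('grip',r,np.median(W,0))
v=np.linalg.svd(W-W.mean(0))[2][0];print('axis yaw',np.degrees(np.arctan2(-v[0]*np.sign(v[1]),abs(v[1]))))
b=cv2.inRange(h,(105,150,40),(125,255,255));n,l,st,c=cv2.connectedComponentsWithStats(b)
j=1+np.argmax(st[1:,4]);Q=np.argwhere(l==j)[:,::-1]
print('body@70',cv2.minAreaRect(np.array([plane(ci,p,70)[:2] for p in Q],np.float32)))
to([474,-369,113],-np.pi/2+np.radians(np.degrees(np.arctan2(-v[0]*np.sign(v[1]),abs(v[1])))))
```

```text
grip ((473.6752624511719, -366.2502746582031), (12.677277565002441, 48.385597229003906), 5.360321998596191) [ 473.86218564 -364.81383616]
axis yaw 6.591485665103908
body@70 ((473.42132568359375, -364.39105224609375), (55.73757553100586, 72.05545806884766), 6.34779691696167)
dp mm [ -0.7 111.6  -0.5] yaw now [-1.5708  0.     -1.574 ]
rot [-0.     -0.1182 -0.    ]
```

```bash
python3 -m jog '{"dp":[[-0.0025,0.02,0],[-0.0025,0.05,0],[-0.0025,0.08,0],[-0.0025,0.1,0],[-0.0025,0.1115,0],[-0.0025,0.1115,0],[-0.0025,0.1115,0],[-0.0025,0.1115,0],[-0.0025,0.1115,0],[-0.0025,0.1115,0],[-0.0025,0.1115,0],[-0.0025,0.1115,0]],"rot":[[0,-0.11,0],[0,-0.11,0],[0,-0.11,0],[0,-0.11,0],[0,-0.11,0],[0,-0.11,0],[0,-0.11,0],[0,-0.11,0],[0,-0.11,0],[0,-0.11,0],[0,-0.11,0],[0,-0.11,0]],"claw":[0.095,0.095,0.095,0.095,0.095,0.095,0,0,0,0,0,0]}'
python3 -m jog '{"dp":[[0,0,0],[0,0,0],[0,-0.02,0],[0,-0.05,0],[0,-0.09,0],[0,-0.13,0],[0,-0.15,0],[0,-0.15,0],[0,-0.15,0]],"rot":[[0,0,0],[0,0,0],[0,0,0],[0,0,0],[0,0,0],[0,0,0],[0,0,0],[0,0,0],[0,0,0]],"claw":[0,0,0,0,0,0,0,0,0]}'
python3 - <<'E'
from h import *
im=read_camera("wrist");cv2.imwrite("pics/w2.png",im[...,::-1]);print(state()['eef_pos'],state()['tcp_rot'],state()['moment'])
for n in["scene","side"]: cv2.imwrite(f"pics/{n}2.png",read_camera(n)[...,::-1])
E
```

```text
t: 2.5
eef_pos: [474.8, -366.9, 113.3]
tcp_rot: [-1.571, -0.0, -1.461]
ft_force: [-0.0, -0.2, 0.1]
opening: 0.55
t: 3.4
eef_pos: [474.5, -366.8, 262.7]
tcp_rot: [-1.571, 0.0, -1.461]
ft_force: [0.0, 0.1, -0.3]
opening: 0.007
[ 474.36236191 -366.62460715  262.00778937] [-1.57179893e+00  1.14999278e-03 -1.46085211e+00] [-0.05471886 -0.08185229 -0.0085792 ]
```

View pics/w2.png

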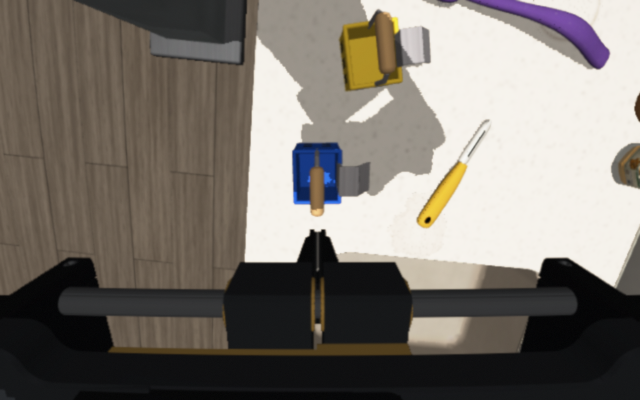

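I lifted before the slow fingers had closed, so they shut on nothing. The cup still stands, centred at (317,180) and aligned with the tool. I'll measure it again while reopening.

```bash
python3 -m jog '{"dp":[[0,0,0],[0,0,0],[0,0,0],[0,0,0],[0,0,0],[0,0,0],[0,0,0],[0,0,0]],"rot":[[0,0,0],[0,0,0],[0,0,0],[0,0,0],[0,0,0],[0,0,0],[0,0,0],[0,0,0]],"claw":[0.06,0.06,0.06,0.06,0.06,0.06,0.06,0.06]}'
python3 - <<'E'
from h import *
ci=camera_info("wrist");im=read_camera("wrist")
h=cv2.cvtColor(im,cv2.COLOR_RGB2HSV)
m=cv2.inRange(h,(8,90,60),(20,255,255));n,l,st,c=cv2.connectedComponentsWithStats(m)
i=l[190,317];P=np.argwhere(l==i)[:,::-1]
W=np.array([plane(ci,p,140)[:2] for p in P])
print('grip',cv2.minAreaRect(W.astype(np.float32)))
v=np.linalg.svd(W-W.mean(0))[2][0];print('axis yaw',np.degrees(np.arctan2(-v[0]*np.sign(v[1]),abs(v[1]))))
print(state()['opening'],state()['eef_pos']);to([474.5,-367,113])
E
```

```text
t: 4.35
eef_pos: [474.7, -366.9, 263.2]
tcp_rot: [-1.571, -0.0, -1.461]
ft_force: [1.0, -0.7, 0.6]
opening: 0.604
grip ((473.22149658203125, -366.49737548828125), (11.642436027526855, 48.07560348510742), 6.532960414886475)
axis yaw 6.54050379710244
0.618707055316543 [ 474.70176551 -366.95077804  263.18125217]
dp mm [  0.  150.2  -0.2] yaw now [-1.5707e+00 -1.0000e-04 -1.4608e+00]
```

```bash
python3 -m jog '{"dp":[[0,0.04,0],[0,0.08,0],[0,0.12,0],[0,0.14,0],[0,0.15,0],[0,0.15,0],[0,0.15,0],[0,0.15,0],[0,0.15,0],[0,0.15,0],[0,0.15,0],[0,0.15,0]],"rot":[[0,0,0],[0,0,0],[0,0,0],[0,0,0],[0,0,0],[0,0,0],[0,0,0],[0,0,0],[0,0,0],[0,0,0],[0,0,0],[0,0,0]],"claw":[0.06,0.06,0.06,0.06,0.06,0.06,0,0,0,0,0,0]}'
python3 -m jog '{"dp":[[0,0,0],[0,0,0],[0,0,0],[0,0,0],[0,0,0],[0,0,0]],"rot":[[0,0,0],[0,0,0],[0,0,0],[0,0,0],[0,0,0],[0,0,0]],"claw":[0,0,0,0,0,0]}'
```

```text
t: 5.6
eef_pos: [474.7, -367.0, 113.3]
tcp_rot: [-1.571, -0.0, -1.461]
ft_force: [-0.2, 0.3, -0.4]
opening: 0.183
t: 6.2
eef_pos: [474.7, -367.0, 113.2]
tcp_rot: [-1.571, -0.0, -1.461]
ft_force: [-0.5, 0.2, 1.8]
opening: 0.145
```

The opening is 13.8 mm, which matches the 14 mm grip. I'll lift, then move high to the left, beside the gap, to look at the rail from near.

```bash
python3 -m jog '{"dp":[[0,-0.01,0],[0,-0.03,0],[0,-0.06,0],[0,-0.1,0],[0,-0.14,0],[0,-0.18,0],[0,-0.205,0],[0,-0.217,0],[0,-0.217,0],[0,-0.217,0]],"rot":[[0,0,0],[0,0,0],[0,0,0],[0,0,0],[0,0,0],[0,0,0],[0,0,0],[0,0,0],[0,0,0],[0,0,0]],"claw":[0,0,0,0,0,0,0,0,0,0]}'
python3 -c "
from h import *
print(state()['opening']);to([405,35,330],-1.631)"
```

```text
t: 7.2
eef_pos: [474.4, -366.6, 328.8]
tcp_rot: [-1.572, 0.001, -1.461]
ft_force: [-0.3, -0.4, -1.5]
opening: 0.142
0.14230593631350283
dp mm [-406.8   -0.6  -24.9] yaw now [-1.5720e+00  1.4000e-03 -1.4608e+00]
rot [ 0.0013  0.1702 -0.0013]
```

```bash
python3 -m jog '{"dp":[[-0.015,0,0],[-0.045,0,-0.005],[-0.085,0,-0.01],[-0.13,0,-0.015],[-0.175,0,-0.02],[-0.22,0,-0.025],[-0.265,0,-0.025],[-0.31,0,-0.025],[-0.35,0,-0.025],[-0.385,0,-0.025],[-0.4,0,-0.025],[-0.407,0,-0.025]],"rot":[[0,0,0],[0,0.02,0],[0,0.04,0],[0,0.06,0],[0,0.08,0],[0,0.1,0],[0,0.12,0],[0,0.14,0],[0,0.15,0],[0,0.16,0],[0,0.17,0],[0,0.17,0]],"claw":[0,0,0,0,0,0,0,0,0,0,0,0]}'
python3 -m jog '{"dp":[[0,0,0],[0,0,0],[0,0,0],[0,0,0],[0,0,0]],"rot":[[0,0,0],[0,0,0],[0,0,0],[0,0,0],[0,0,0]],"claw":[0,0,0,0,0]}'
python3 - <<'E'
from h import *
s=state();print(s['eef_pos'],s['tcp_rot'],s['opening'])
ci=camera_info("wrist");im=read_camera("wrist");cv2.imwrite("pics/w3.png",im[...,::-1])
np.save('w3.npy',ci,allow_pickle=True)
for a,c,b in wood(im):print(a,c,b,plane(ci,c,160).round(1))
E
```

```text
t: 8.4
eef_pos: [404.0, 36.6, 329.3]
tcp_rot: [-1.572, 0.0, -1.629]
ft_force: [0.5, -0.6, -0.8]
opening: 0.146
t: 8.9
eef_pos: [405.3, 34.4, 330.0]
tcp_rot: [-1.571, -0.0, -1.632]
ft_force: [-0.0, -0.1, -1.6]
opening: 0.144
[405.25960515  34.36877689 330.00949109] [-1.57094472e+00 -1.17041793e-04 -1.63177042e+00] 0.1441468287159908
19609 [510.3  72.7] [[428.0, 154.0], [451.0, -20.0], [601.0, 0.0], [578.0, 174.0]] [609.4 136.2 160. ]
548 [376.9  59.9] [[370.0, 37.0], [384.0, 37.0], [384.0, 85.0], [370.0, 85.0]] [472. 155. 160.]
150 [369.8 204.4] [[364.0, 196.0], [375.0, 196.0], [375.0, 211.0], [364.0, 211.0]] [462.5   3.1 160. ]
1193 [317.1 257.7] [[307.0, 228.0], [327.0, 228.0], [327.0, 288.0], [307.0, 288.0]] [398.8 -60.1 160. ]
401 [622.3 284. ] [[605.0, 281.0], [613.0, 268.0], [641.0, 286.0], [632.0, 299.0]] [ 789.1 -125.4  160. ]
16 [287.2 310.2] [[287.0, 305.0], [288.0, 305.0], [288.0, 317.0], [287.0, 317.0]] [ 356.4 -131.8  160. ]
13 [347.4 310.8] [[347.0, 306.0], [348.0, 306.0], [348.0, 314.0], [347.0, 314.0]] [ 432.5 -137.3  160. ]
```

View pics/w3.png

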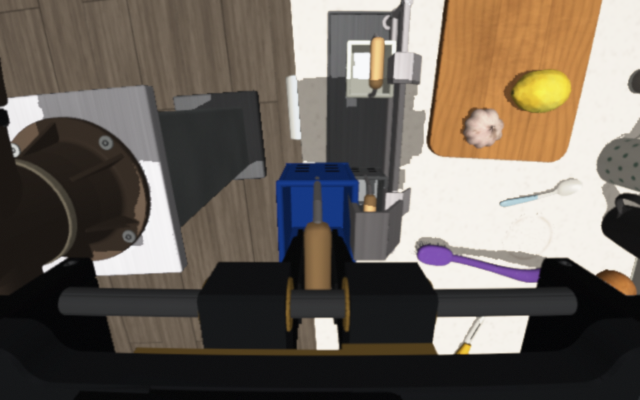

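White cup grip (377,60) → (472,155,160), agreeing with the scene view. The rail runs vertically in this picture (bar at columns ~400), so the yaw of -1.632 is close. The held cup hides the grey one. Now I'll measure the bar edges and triangulate the grey grip.

```bash
python3 - <<'E'
from h import *
ci=np.load('w3.npy',allow_pickle=True).item();im=cv2.imread("pics/w3.png")
g=cv2.cvtColor(im,cv2.COLOR_BGR2GRAY)
for r in range(95,185,15): print(r,g[r,380:422].tolist())
a,b=camera_info("scene"),camera_info("side")
print('grey',tri(a,(309.2,168.2),b,(300.7,174.4)))
print('white',tri(a,(254.9,199.3),ci,(376.9,60)))
E
python3 - <<'E'
import cv2,numpy as np
im=cv2.imread("pics/w3.png")[0:270,320:440];cv2.imwrite("pics/c3.png",cv2.resize(im,None,fx=2.2,fy=2.2,interpolation=cv2.INTER_CUBIC))
im=cv2.imread("pics/side2.png")[140:320,170:360]
E
```

```text
95 [177, 177, 177, 177, 177, 177, 177, 178, 177, 174, 172, 170, 153, 109, 67, 53, 53, 56, 66, 88, 105, 109, 109, 110, 117, 137, 148, 150, 149, 149, 148, 148, 148, 157, 181, 192, 209, 234, 242, 243, 243, 243]
110 [51, 51, 51, 51, 51, 51, 56, 72, 90, 102, 103, 96, 79, 60, 53, 53, 56, 67, 87, 102, 108, 108, 109, 115, 138, 149, 151, 150, 149, 146, 144, 146, 153, 169, 187, 216, 225, 226, 226, 227, 226, 217]
125 [52, 52, 52, 51, 51, 57, 70, 88, 100, 102, 96, 80, 62, 53, 52, 57, 69, 86, 101, 106, 108, 108, 114, 135, 146, 149, 148, 149, 149, 149, 150, 150, 149, 149, 148, 148, 148, 147, 147, 147, 147, 148]
140 [52, 51, 51, 52, 56, 68, 86, 98, 101, 97, 81, 61, 53, 53, 56, 70, 88, 100, 105, 107, 108, 117, 136, 149, 152, 151, 152, 152, 151, 150, 150, 150, 150, 150, 151, 151, 151, 150, 150, 150, 150, 150]
155 [53, 51, 52, 55, 67, 84, 98, 101, 96, 82, 62, 53, 52, 56, 70, 89, 102, 106, 106, 109, 122, 139, 148, 150, 151, 151, 151, 151, 151, 149, 151, 155, 168, 178, 179, 180, 179, 180, 197, 231, 241, 243]
170 [48, 50, 54, 65, 82, 96, 101, 97, 82, 62, 53, 52, 56, 71, 91, 104, 108, 106, 106, 115, 136, 152, 155, 157, 176, 223, 241, 243, 243, 243, 243, 243, 243, 244, 244, 244, 243, 243, 243, 243, 243, 243]
grey (array([462.6439266 , -12.94074246, 150.41975211]), np.float64(1.1358643081612416))
white (array([472.74987201, 155.30169025, 151.68033712]), np.float64(1.8749515234005873))
```

View pics/c3.png

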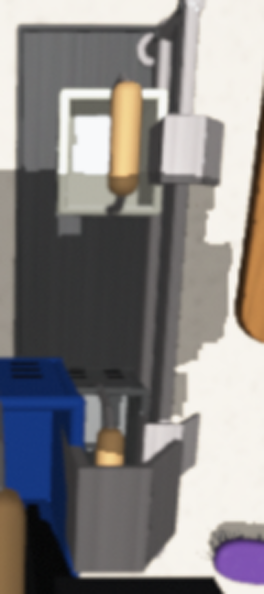

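The crop shows the top bar as the narrow band just left of the shadow (cols ~397–403 at row 125), with the lower bar left of it at 387–391. I'll cast the bar centre line at z=110.

Run:
```python
from h import *
ci=np.load('w3.npy',allow_pickle=True).item()
E={95:(398.7,404.4),110:(397.6,403.6),125:(396.6,402.6),140:(395.5,401.5),155:(394.5,400.5),170:(393.4,399.7)}
L=[];M=[]
for r,(a,b) in E.items():
    A,B=plane(ci,(a,r),110),plane(ci,(b,r),110);M.append((A+B)/2);L.append(B[0]-A[0])
M=np.array(M);print('thick',np.round(L,1));k=np.polyfit(M[:,1],M[:,0],1)
yaw=-np.arctan(k[0]);print('line',k,'rail yaw',yaw)
ex=np.array([np.cos(yaw),np.sin(yaw)]);ey=np.array([-ex[1],ex[0]])
G=np.array([462,-11.5]);W=np.array([472.4,155.2])
for n,P in(('grey',G),('white',W)):
    print(n,'rail-x offset',(P-[np.polyval(k,P[1]),P[1]])@ex)
print('sep',(W-G)@ey)
mid=(G+W)/2;bar=np.array([np.polyval(k,mid[1]),mid[1]]);foot=bar+ey*((mid-bar)@ey)
T=foot-35*ex;print('target cup origin',T,'mid',mid)
to([*(T),250],-np.pi/2+yaw)
# held cup in wrist view: grip and blue rim
```

```text
thick [6.8 7.2 7.3 7.4 7.5 8. ]
line [5.96230453e-02 5.02672842e+02] rail yaw -0.059552544121425764
grey rail-x offset -39.916290788650024
white rail-x offset -39.456269377919035
sep 167.02346655575576
target cup origin [471.87797258  71.57108503] mid [467.2   71.85]
dp mm [-41.1  80.   64.3] yaw now [-1.5708e+00 -1.0000e-04 -1.6315e+00]
rot [ 0.     -0.0012  0.0001]
```

Bar: rail yaw -0.0596, thickness ≈7.5 mm (true 8). The white–grey separation is 167 mm. The hanging cups come out 39.5 mm from the bar against the given 32–38, a 2–4 mm mismatch, so I'll aim at -37.5, which is safe either way. Target (469.5, 71.7). I'll go above it, descend to TCP 190 and check.

```bash
python3 -m jog '{"dp":[[-0.01,0,0.015],[-0.025,0,0.035],[-0.038,0,0.055],[-0.041,0,0.062],[-0.041,0.02,0.062],[-0.041,0.05,0.062],[-0.041,0.085,0.062],[-0.041,0.115,0.062],[-0.041,0.133,0.062],[-0.041,0.14,0.062],[-0.041,0.14,0.062],[-0.041,0.14,0.062]],"rot":[[0,0,0],[0,0,0],[0,0,0],[0,0,0],[0,0,0],[0,0,0],[0,0,0],[0,0,0],[0,0,0],[0,0,0],[0,0,0],[0,0,0]],"claw":[0,0,0,0,0,0,0,0,0,0,0,0]}'
python3 - <<'E'
from h import *
s=state();print(s['eef_pos'],s['tcp_rot'])
A=read_camera("scene")[130:330,170:370];B=read_camera("side")[130:330,150:350]
im=np.hstack([cv2.resize(x,(400,400),interpolation=cv2.INTER_CUBIC) for x in(A,B)]);cv2.imwrite("pics/c4.png",im[...,::-1])
E
```

```text
t: 10.15
eef_pos: [469.9, 71.9, 191.0]
tcp_rot: [-1.57, -0.0, -1.631]
ft_force: [0.0, 0.3, -0.7]
opening: 0.142
[469.85228745  71.90551404 190.97518743] [-1.56965161e+00 -4.96904191e-05 -1.63083993e+00]
```

View pics/c4.png

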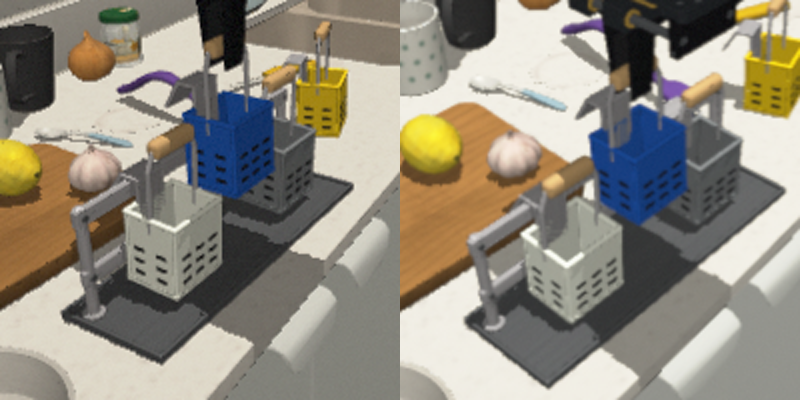

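The blue cup (crop: 230,145 / 640,165) is upright between white and grey, hook behind the cup and above the bar. I'll lower it in steps while watching the force.

```bash
python3 -m jog '{"dp":[[0,0.012,0],[0,0.024,0],[0,0.034,0],[0,0.041,0],[0,0.041,0]],"rot":[[0,0,0],[0,0,0],[0,0,0],[0,0,0],[0,0,0]],"claw":[0,0,0,0,0]}'
python3 - <<'E'
from h import *
s=state();print(s['ft_force'].round(1),s['moment'].round(2),s['eef_pos'])
A=read_camera("scene")[130:330,170:370];B=read_camera("side")[130:330,150:350]
im=np.hstack([cv2.resize(x,(400,400),interpolation=cv2.INTER_CUBIC) for x in(A,B)]);cv2.imwrite("pics/c5.png",im[...,::-1])
E
```

```text
t: 10.75
eef_pos: [469.3, 72.0, 148.6]
tcp_rot: [-1.572, -0.0, -1.631]
ft_force: [-0.7, -0.0, -1.0]
opening: 0.146
[-0.7 -0.  -1. ] [ 0.03 -0.1  -0.01] [469.33700637  72.04270056 148.62525487]
```

View pics/c5.png

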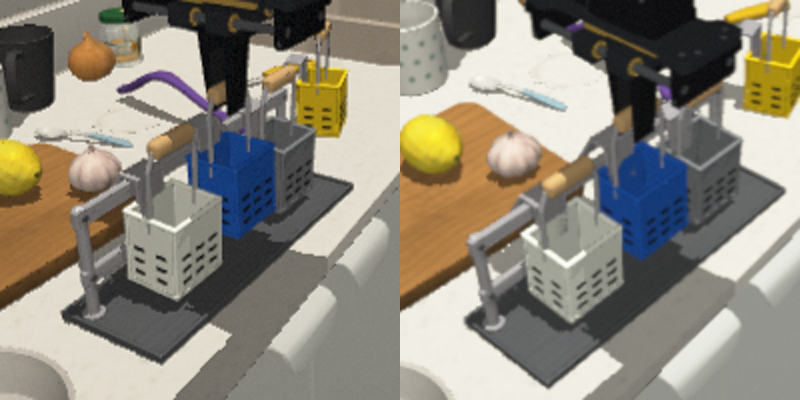

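There's no contact: the hook tip is about 101 mm up, below the 110 mm bar top, with the cup in line with the others. I'll lower the rest of the way.

```bash
python3 -m jog '{"dp":[[0,0.004,0],[0,0.008,0],[0,0.011,0],[0,0.014,0],[0,0.016,0],[0,0.016,0],[0,0.016,0]],"rot":[[0,0,0],[0,0,0],[0,0,0],[0,0,0],[0,0,0],[0,0,0],[0,0,0]],"claw":[0,0,0,0,0,0,0]}'
python3 -c "
from h import *
s=state();print(s['ft_force'].round(1),s['moment'].round(2),s['eef_pos'])"
```

```text
t: 11.55
eef_pos: [469.6, 72.1, 133.1]
tcp_rot: [-1.571, -0.0, -1.631]
ft_force: [-0.1, 1.2, -1.1]
opening: 0.144
[-0.1  1.2 -1.1] [-0.   -0.11 -0.  ] [469.56392887  72.05432795 133.05257688]
```

```bash
python3 -m jog '{"dp":[[0,0.001,0],[0,0.002,0],[0,0.002,0],[0,0.002,0]],"rot":[[0,0,0],[0,0,0],[0,0,0],[0,0,0]],"claw":[0,0,0,0]}'
python3 -c "
from h import *
s=state();print(s['ft_force'].round(1),s['moment'].round(2),s['eef_pos'])"
```

```text
t: 11.95
eef_pos: [468.9, 72.2, 132.0]
tcp_rot: [-1.571, -0.0, -1.631]
ft_force: [-8.5, 0.1, 17.4]
opening: 0.144
[-8.5  0.1 17.4] [0.16 1.13 0.03] [468.88551139  72.16979996 132.02305309]
```

It's seated: +17 N at the nominal height, with a small push from the lower bar. I'll ease up 1.5 mm and open moderately.

```bash
python3 -m jog '{"dp":[[0,-0.0015,-0.0005],[0,-0.0015,-0.0005],[0,-0.0015,-0.0005],[0,-0.0015,-0.0005],[0,-0.0015,-0.0005],[0,-0.0015,-0.0005],[0,-0.0015,-0.0005],[0,-0.0015,-0.0005],[0,-0.0015,-0.0005]],"rot":[[0,0,0],[0,0,0],[0,0,0],[0,0,0],[0,0,0],[0,0,0],[0,0,0],[0,0,0],[0,0,0]],"claw":[0,0,0.04,0.04,0.04,0.04,0.04,0.04,0.04]}'
python3 - <<'E'
from h import *
s=state();print(s['ft_force'].round(1),s['opening']*95,s['eef_pos'])
A=read_camera("scene")[130:330,170:370];B=read_camera("side")[130:330,150:350]
im=np.hstack([cv2.resize(x,(400,400),interpolation=cv2.INTER_CUBIC) for x in(A,B)]);cv2.imwrite("pics/c6.png",im[...,::-1])
E
```

```text
t: 12.85
eef_pos: [469.1, 72.1, 132.6]
tcp_rot: [-1.571, -0.0, -1.631]
ft_force: [-0.3, -0.8, -0.5]
opening: 0.415
[-0.3 -0.8 -0.5] 39.40044901511149 [469.07326005  72.07660853 132.63646579]
```

View pics/c6.png

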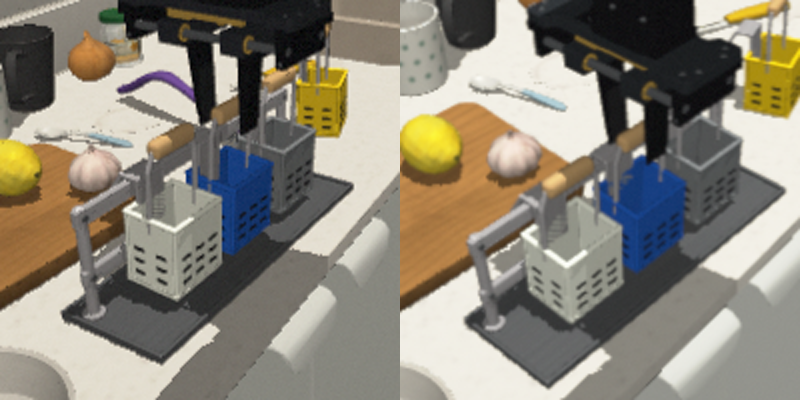

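Released: the blue cup hangs level with its neighbours and the fingers are clear of its grip. I'll retreat straight up and towards -y for an unobstructed check.

```bash
python3 -m jog '{"dp":[[0,-0.005,0],[0,-0.02,0],[0,-0.05,0],[0,-0.09,0],[0,-0.13,0],[0,-0.17,0],[0,-0.2,-0.01],[0,-0.2,-0.02],[0,-0.2,-0.02],[0,-0.2,-0.02],[0,-0.2,-0.02]],"rot":[[0,0,0],[0,0,0],[0,0,0],[0,0,0],[0,0,0],[0,0,0],[0,0,0],[0,0,0],[0,0,0],[0,0,0],[0,0,0]],"claw":[0.04,0.04,0.04,0.04,0.04,0.04,0.04,0.04,0.04,0.04,0.04]}'
python3 - <<'E'
from h import *
s=state();print(s['ft_force'].round(1),s['eef_pos'])
a,b=camera_info("scene"),camera_info("side");ia,ib=read_camera("scene"),read_camera("side")
w=camera_info("wrist");iw=read_camera("wrist")
for n,c,i in(("scene",a,ia),("side",b,ib),("wrist",w,iw)):
    for q,ct,_ in wood(i):
        p=plane(c,ct,160 if n=="wrist" else 152)
        if 420<p[0]<520 and -60<p[1]<200: print(n,q,ct,p.round(1))
# white/grey grip now vs start, same crop difference
for n,i,(x,y,X,Y) in(("scene",ia,(235,230,282,280)),("side",ib,(215,235,262,288)),("scene",ia,(310,195,330,235)),("side",ib,(305,195,322,240))):
    o=cv2.imread(f"pics/{n}0.png")[...,::-1];sh=cv2.phaseCorrelate(*[cv2.cvtColor(np.ascontiguousarray(k[y:Y,x:X]),cv2.COLOR_RGB2GRAY).astype(float) for k in(o,i)]);print(n,np.round(sh[0],2),round(sh[1],2))
A=ia[130:330,170:370];B=ib[130:330,150:350]
top=np.hstack([cv2.resize(x,(400,400),interpolation=cv2.INTER_CUBIC) for x in(A,B)])
cv2.imwrite("pics/c7.png",top[...,::-1]);cv2.imwrite("pics/w7.png",iw[...,::-1])
E
```

```text
t: 14.05
eef_pos: [449.1, 73.2, 331.7]
tcp_rot: [-1.573, -0.0, -1.631]
ft_force: [1.2, 0.6, -0.7]
opening: 0.425
[ 1.2  0.6 -0.7] [449.0728106   73.24694647 331.65037343]
scene 106 [309.  167.8] [462.8 -11.5 152. ]
scene 21 [278.9 187.4] [462.9  97.2 152. ]
scene 20 [259.6 193.8] [477.2 134.5 152. ]
scene 45 [247.2 203.4] [473.1 173.7 152. ]
side 150 [300.7 174.2] [460.9 -11.4 152. ]
side 139 [268.6 195.7] [464.6  74.6 152. ]
wrist 466 [336.  103.1] [472.9 154.4 160. ]
wrist 326 [332.5 178.6] [465.5  74.1 160. ]
wrist 374 [333.  246.3] [462.3  -8.3 160. ]
scene [-0.18  0.21] 0.67
side [0.21 0.18] 0.71
scene [0.03 0.01] 1.02
side [0.08 0.47] 1.0
```

View pics/c7.png

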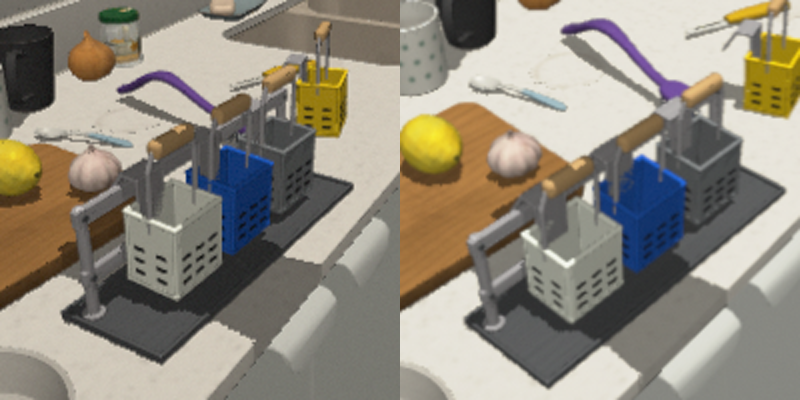

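View pics/w7.png

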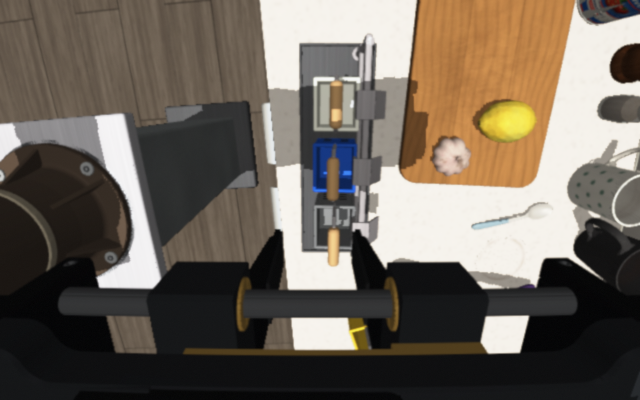

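Blue grip (332,178) lines up with white (336,103) and grey (333,246), hooks over the bar, square and level. The neighbours haven't moved and nothing is touching the robot.

```bash
python3 -c "
from cell import *
print(job_done())"
```

```text
the job is handed in; nothing more can be done
None
```

The blue cup is hanging by its hook on the top bar, between the white and grey cups. I handed the job in at about 14 s of robot time, with the arm about 200 mm above, touching nothing.

**Last checks**
- **Position:** by the wrist camera, its grip is at about (466, 74), within roughly 2 mm of the line between the white grip (473, 154) and the grey grip (462, -8).
- **Seating:** it stands level and square with the other two. The hook took up contact at the nominal hanging height, and the cup is clear of the tray.
- **Neighbours:** the white and grey cups shifted by less than 0.5 pixel against the starting pictures. The two white-cup comparisons matched less cleanly (0.67 and 0.71), because its surroundings had changed.

**What went wrong or disagreed**
- **First pinch missed:** I lifted before the slow fingers had closed. The cup was undisturbed, and the second grasp held.
- **Bar position:** my measurement put the hanging cups 39.5 mm from the bar, against the stated 32 to 38 mm. I aimed for 37.5 mm to suit both, and the hook went on without touching.
- **Lowering force:** pressing down gave a brief 17 N upward and 8.5 N sideways, which I eased before letting go.
- **Scene-camera colour check:** it split the blue and white grips into pieces because of shadow, so I did not use it for their positions.

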